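# Dock the loan calculator under the sprung hold-down arm

### The job

Put the blue loan calculator back on its charging cradle: lay it on the cradle's rail, contact end first, push it in beneath the sprung blue hold-down arm so that the arm is lifted, and press it gently but firmly against the sprung contact block, straight and centred. Then let go, so that the arm bears down on the calculator and keeps it against the contacts. Do not ram the contact block, and leave the pencil tin, textbook, pen and eraser where they are.

Things in the scene. Friction and masses are not known exactly. Their poses are not given: they have to be found in the camera images.
- calc_center (a point): Centre of the blue calculator (150 long x 58 wide x 20 mm thick, about 0.2 kg, flat on the table, keys up); the point is 10 mm above its underside. x runs along its length to the contact end (black solar strip and four brass contacts, away from the keys), y across, z up. Best gripped across the 58 mm width, at its middle or up to 25 mm towards the keys.
- calc_end (a point): Middle of the calculator's contact end face, 75 mm ahead of calc_center along its x, 10 mm above the underside; same axes.
- cradle: Grey charging cradle, fixed; origin on the table, x the direction of insertion, z up. Its smooth rail, 40 mm wide (fingers can straddle it), begins at x = -103 mm, top 24 mm above the table; the calculator lies along it. From x = 67 to 129 it widens to a foot 90 mm wide, also 24 mm high, with two posts to 68 mm high for the arm's hinge.
- hold_arm: Blue sprung hold-down arm, 24 mm wide, origin on its hinge axis (along cradle y) at cradle x = 110, z = 60 mm. It reaches to -x over block and rail. A spring holds it down at its rest; it gives way upwards, up to 0.7 rad.
- pad_tip (a point): Lowest point of the arm's smooth white nylon pad; at rest at cradle x = 26, z = 32 mm: 8 mm above the rail. The calculator lifts it by 12 mm. Spring force here is about 3 N at rest, 5 N on the calculator, which is enough to keep it from being pushed back out by the contact spring.
- pencil_tin: Red pencil tin 170 x 60 x 22 mm, a bystander (it may lie left or right of the cradle, the calculator then being on the other side); origin under its centre.
- textbook: Closed green textbook 110 x 155 x 30 mm, a bystander; origin under its centre.
- pen: Red pen about 140 mm long, 11 mm thick, a bystander; origin under the middle of its barrel.
- eraser: White eraser 45 x 22 x 12 mm, a bystander; origin under its centre.
- lip_tip (a point): Rounded tip (radius 4 mm) of the arm's lip, at rest at cradle x = -12, z = 55 mm. From the pad the lip slopes up to it at about 28 degrees, so a calculator slid along the rail meets the lip at about cradle x = 5 and wedges the arm up. That takes 4 to 15 N; then steady friction of 3 to 8 N until the block, where the force climbs.
- block_track: Track on the rail that carries the black contact block (70 mm wide, 14 mm high); origin at its near end, cradle x = 45, z = 24 mm. The block's near face is clamped somewhere from 0 to 30 mm beyond this origin: where is not measured, so find it by feel. Its face yields up to 6 mm on a spring (1.5 N, then 1 N per mm). Press it with 5 to 10 N; under 4 N is too little, over 15 N harms it.
There are look-alikes about, which are no part of the job. Of the things shaped like the part that bears calc_center, the blue one is meant. There is more than one size of the cradle; the one meant has the size given above.

How it is judged:
On the way, in this order (a step that is already met when the one before it is completed fails the run):
1. the calculator's contact end has been pushed in beneath the lifted hold-down arm, on the rail (x of calc_end in the frame of cradle above 0.03 m and z of calc_end in the frame of cradle below 0.04 m and z of pad_tip in the frame of cradle above 0.04 m and contact force between calculator and hold_arm above 1 N), for 0.05 s.
2. the calculator is pressed against the contact block with more than 4 N (contact force between calculator and block_track above 4 N), for 0.15 s.
At the end, for the whole second after the job is handed in: The calculator lies flat (within 0.05 rad) on the rail, contact end first and in touch with the sprung contact block (over 0.7 N between them), within 8 mm of the rail's centre line and 0.07 rad of its direction, released and at rest, with the hold-down arm bearing on it with more than 2 N (x of calc_end in the frame of cradle above 0.043 m and y of calc_end in the frame of cradle between -0.008 and 0.008 m and z of calc_end in the frame of cradle between 0.031 and 0.037 m and angle between the x axis of calc_center and the x axis of cradle, either way round below 0.07 rad and angle between calc_center's own z axis and vertical below 0.05 rad and contact force between calculator and hold_arm above 2 N and contact force between calculator and block_track above 0.7 N and linear speed of calculator below 0.02 m/s and contact force between calculator and the fingers below 0.1 N).
It fails at once if the contact block is pushed with more than 15 N (contact force between block_track and anything else above 15 N).
It fails at once if the pencil tin is moved by more than 20 mm (distance of pencil_tin from where it was at the start of the episode above 0.02 m).
It fails at once if the textbook is moved by more than 20 mm (distance of textbook from where it was at the start of the episode above 0.02 m).
It fails at once if the pen is moved by more than 20 mm (distance of pen from where it was at the start of the episode above 0.02 m).
It fails at once if the eraser is moved by more than 20 mm (distance of eraser from where it was at the start of the episode above 0.02 m).
It also fails if it takes over 64 s, if anything falls off the work surface, if the arm or the gripper's body presses on something with over 40 N, if the wrist force passes 120 N, or if a joint passes its speed limit or range.

### The arm

A 7-joint arm with a two-finger parallel gripper is mounted at the origin on the work surface. World frame = base frame: x ahead of the robot, y to its left, z up, the work surface at z = 0. Lengths are in m, angles in rad, forces in N, time in s.
With the tool pointing down it reaches from about 0.425 to 0.925 m from the base axis. Payload 6.8 kg.
Tool frame: the origin (TCP) lies at the very end of the fingers, on their centre line; the grasp point (between the pads) lies 19 mm behind it (r.grip_depth is the distance from the TCP to the grasp point, in m); z points along the fingers, y is the direction in which the jaws open and shut (so a half turn about z gives the same grasp; the last joint's range is limited). The gripper opens to 85 mm and grips with 20 to 120 N. Pads are 22 mm wide; open, the fingers measure 114 mm over their backs; the gripper's body (76 mm by 85 mm) begins 54 mm behind the grasp point. The pads swing forward as they close: fully open they stand 13 mm farther back than shut.
Start: joints at [-1.274, 0.477, 0.022, 1.555, -0.011, 1.109, -0.083], TCP at [0.266, 0.62, 0.205] pointing down, gripper open.
Joint ranges: [-2.96, 2.96], [-0.34, 2.1], [-1.41, 1.46], [0.24, 2.44], [-1.37, 4.51], [0.17, 1.92], [-2.96, 2.96]. Speed limits (rad/s): [2.39, 2.39, 3.14, 3.14, 3.14, 3.14, 3.14].

### API

Orientations are given as a rotation vector (axis times angle).
In Python, from bench import r, grab_frame gives the robot as it stands. The module is installed in compiled form; this text tells all that it offers.
- The arm moves only by the tool play_rows, never from a script. Its argument "increments" is a list of rows, each a list of 7 numbers: the shift along the tool's x, y, z in mm, then the turn, a rotation vector about the tool's x, y, z in rad, then the closure in counts, from 0 (fully open) to 255 (shut). In form: [[tx, ty, tz, rx, ry, rz, claw], ...]. A call has 1 to 5 rows; each row shifts and turns the pose as measured when the row begins, along the tool's axes as they then stand; what a row does not reach is not made up. A row lasts 1/10 s, in which the tool goes at most 50 mm and 8.59 degrees, less where a joint would pass 70% of its speed; a pose out of reach is approached as far as the arm can. A call is refused whole if a number of a shift passes 50 or a number of a turn 0.15, either way. A call with a gripper value outside its range is refused whole. The fingers move at their own pace and stop on an object; "force" is the grip in N (left out, the last holds). Time passes only in rows, so rows that do not move let the fingers close. It gives the time, the measured TCP pose, the force and the opening at its end, in the units of the state.
- r.get_obs(): the state, without advancing time (a new reading comes with each control period).
- grab_frame(name): name is "scene" or "top" or "wrist"; returns a dict with "color" (420x560x3 uint8, blue, green, red), "depth" (420x560 float32, m along the optical axis (not along the pixel's ray), 0 where there is no reading), "K" (3x3 intrinsics, pixels), "T" (4x4, takes a point from camera to world coordinates). Camera axes: x right, y up, looking along -z (the intrinsics and any distortion apply to the point x, -y, -z); pixel columns grow to the right and rows downward; lengths in m; the calibration is good to about 2 mm. A picture is of the moment at which its call begins.
- r.hand_in(): hands the job in, once; it reports no verdict.
The state is a dict: "clock": time; "joints": joint angles; "qvel": joint speeds; "tau": joint torques, N m; "tcp_pos": TCP position; "orientation": TCP orientation; "contact_force": force on the tool from outside, world axes, zero at the start; "moment": the same for the moment, N m; "grip_width": finger opening in m.
Only numpy, scipy, OpenCV 4.12 (cv2) and the standard library are available. Lean on these libraries where they do the work, as an engineer would, in place of code of your own. Each camera call takes 0.05 s, during which the arm holds its last target.

## Working session

There is one attempt and no reset: what is moved stays moved. The work goes in short steps, Python scripts to look and compute and a tool call to move; the robot and the scene stay as the last step left them, time stands still between calls to the robot, and variables do not carry over. Pictures are saved under pics/ and viewed, and the job is handed in when it is done.

Besides the shell and the picture viewer there is one more tool, called after "Call:" as a command line: name --pt "numbers of a row" for each row, then --argument value for the rest. play_rows: Moves the arm, as the interface text tells. Its arguments: {"type":"object","properties":{"increments":{"type":"array","items":{"type":"array","items":{"type":"number"}}},"force":{"type":"number"}},"required":["increments"]}

```bash
mkdir -p pics; cat > h.py <<'E'
import numpy as np, cv2
from bench import r, grab_frame
def snap(n,tag):
    f=grab_frame(n); cv2.imwrite(f'pics/{tag}.png',f['color']); np.savez(f'pics/{tag}.npz',**f); return f
def w(f,u,v,z=None):
    K=f['K'];T=f['T']
    ray=np.array([(u-K[0,2])/K[0,0],-(v-K[1,2])/K[1,1],-1.])
    d=T[:3,:3]@ray;o=T[:3,3]
    if z is None: s=f['depth'][int(v),int(u)]
    else: s=(z-o[2])/d[2]
    return o+s*d
E
python3 - <<'E'
from h import *
print(r.get_obs())
for n in ('scene','top'):
    f=snap(n,n+'0'); print(n,f['K'],f['T'],[k for k in f])
E
```

```text
{'clock': 0.0, 'joints': array([-1.27412343,  0.47778083,  0.02234591,  1.55648714, -0.01150624,
        1.10928183, -0.08308791]), 'qvel': array([-0.00026654,  0.00134218,  0.00028479,  0.00024646,  0.00077336,
        0.00040382, -0.00144793]), 'tau': array([-8.07819997e-04, -5.96451831e+01,  1.60785321e+00, -2.81196105e+01,
        1.25175482e-02,  9.51970374e-03,  2.03304995e-05]), 'tcp_pos': array([0.26558432, 0.61984484, 0.20352373]), 'orientation': array([-6.31397818e-01, -3.07724686e+00,  2.84856675e-03]), 'contact_force': array([ 0.50531903,  0.6027892 , -0.07749607]), 'moment': array([-0.0457537 ,  0.02765203, -0.02472576]), 'grip_width': 0.08570101404823537}
scene [[428.86263103   0.         277.61309341]
 [  0.         428.86263103 205.82741719]
 [  0.           0.           1.        ]] [[-0.51973726 -0.44090792  0.73176047  1.24533473]
 [ 0.854313   -0.27297982  0.4423023   0.45479667]
 [ 0.00474125  0.85503346  0.51855115  0.62094058]
 [ 0.          0.          0.          1.        ]] ['color', 'depth', 'K', 'T']
top [[393.05898786   0.         276.07733721]
 [  0.         393.05898786 205.83929733]
 [  0.           0.           1.        ]] [[-0.01472699  0.99781556 -0.06439889  0.44152472]
 [-0.99975136 -0.01577282 -0.01576172 -0.00121794]
 [-0.01674304  0.06415075  0.99779976  0.97429926]
 [ 0.          0.          0.          1.        ]] ['color', 'depth', 'K', 'T']
```

View pics/top0.png

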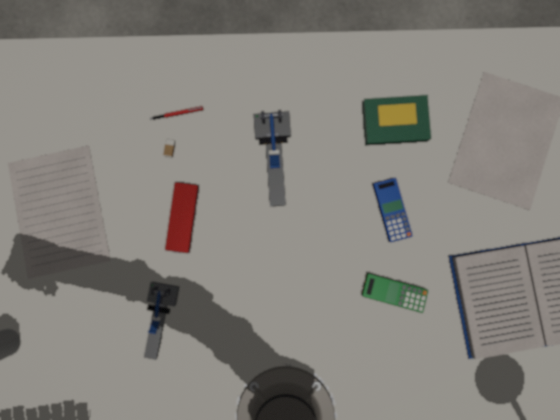

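View pics/scene0.png

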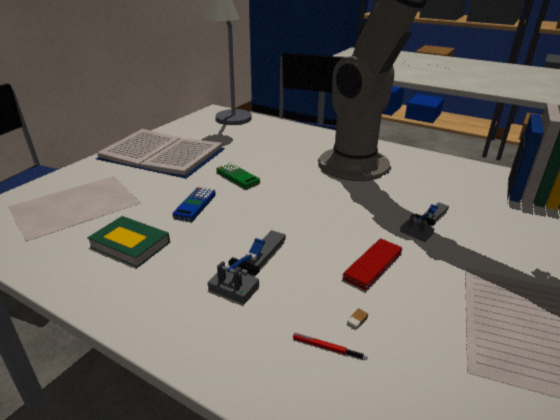

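Candidate calculators in the top view are blue (392,210) and green (395,292); the blue one is meant. Candidate cradles are the one at (272,150), about 93 px or 230 mm long, and a smaller one at (160,310). The first fits the 232 mm length. I'll confirm both in enlarged crops.

```bash
python3 - <<'E'
from h import *
c=cv2.imread('pics/top0.png')
a=c[95:215,225:325]; b=c[165:255,350:440]
A=cv2.resize(a,None,fx=5,fy=5,interpolation=cv2.INTER_CUBIC)
A=cv2.convertScaleAbs(A,alpha=1.8,beta=10)
B=cv2.resize(b,None,fx=6,fy=6,interpolation=cv2.INTER_CUBIC)
cv2.imwrite('pics/cA.png',A);cv2.imwrite('pics/cB.png',B)
E
```

```text
(no output)
```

View pics/cA.png

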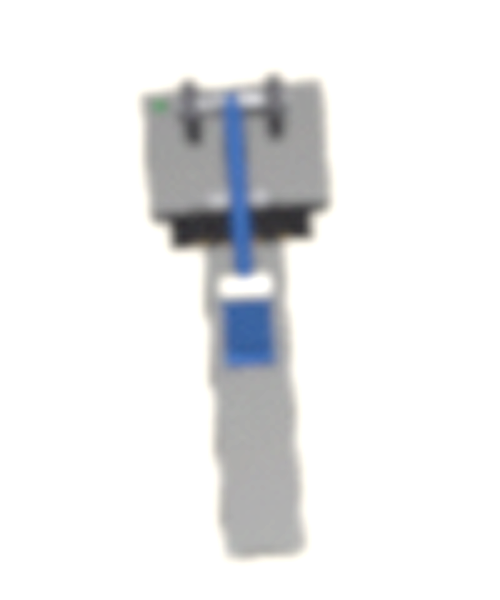

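View pics/cB.png

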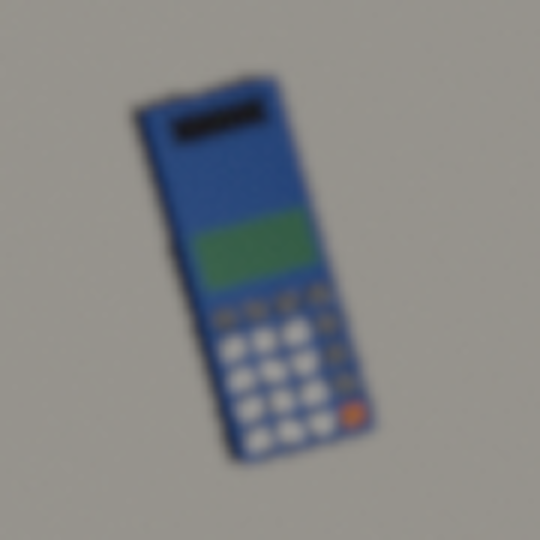

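```bash
cat >> h.py <<'E'
def cloud(f):
    K=f['K'];T=f['T'];d=f['depth'];v,u=np.indices(d.shape)
    P=np.stack([(u-K[0,2])/K[0,0]*d,-(v-K[1,2])/K[1,1]*d,-d],-1)
    return P@T[:3,:3].T+T[:3,3]
def rect(p):
    (c,(a,b),t)=cv2.minAreaRect((p*1000).astype(np.float32)); return np.array(c),a,b,t
E
python3 - <<'E'
from h import *
f=dict(np.load('pics/top0.npz'))
P=cloud(f); z=P[...,2]
def sub(r0,r1,c0,c1): return P[r0:r1,c0:c1].reshape(-1,3)
t=sub(165,255,350,440); print('table z',np.median(t[:,2]))
m=t[(t[:,2]>.014)&(t[:,2]<.03)]; print('calc',len(m),rect(m[:,:2]),np.median(m[:,2]),m[:,:2].mean(0))
s=sub(95,215,225,325); 
m=s[(s[:,2]>.019)&(s[:,2]<.029)]; print('crad',len(m),np.median(m[:,2]),rect(m[:,:2]))
# rail center line
rr=[]
for v in range(165,203):
    q=P[v,225:325]; k=q[(q[:,2]>.017)&(q[:,2]<.03)]
    if len(k)>8: rr.append(k.mean(0)); 
rr=np.array(rr); print(len(rr)); pf=np.polyfit(rr[:,0],rr[:,1],1); print(pf, np.arctan(pf[0]), np.abs(np.polyval(pf,rr[:,0])-rr[:,1]).max(), rr[0],rr[-1])
print('pts in colour: posts/foot corners')
for n,(u,v),zz in [('footL',(143,95),.024),('footR',(322,85),.024),('footBL',(155,215),.024),('footBR',(328,207),.024),('endL',(230,555),.024),('endR',(302,548),.024)]:
    print(n,w(f,225+u/5-.4,95+v/5-.4,zz))
for n,(u,v) in [('cl',(140,105)),('cr',(278,78)),('kr',(373,428)),('kl',(238,460))]:
    print(n,w(f,350+u/6-.4,165+v/6-.4,.02))
E
```

```text
table z 0.00027676315931851603
calc 1486 (array([ 490.87164307, -269.5206604 ]), 150.09573364257812, 59.102088928222656, 14.414335250854492) 0.01998890258997671 [ 0.49071605 -0.26886259]
crad 1457 0.024076321865865724 (array([620.66912842,  15.71793365]), 231.7922821044922, 89.84778594970703, 3.3174397945404053)
35
[ 0.05213526 -0.01668441] 0.05208809757416194 0.0013039632100560403 [0.59529525 0.01384315 0.02415196] [0.51213777 0.01021218 0.02389081]
pts in colour: posts/foot corners
footL [0.73134049 0.0667793  0.024     ]
footR [ 0.73459878 -0.0214126   0.024     ]
footBL [0.67133951 0.06154581 0.024     ]
footBR [ 0.67371967 -0.02332607  0.024     ]
endL [0.50364885 0.02706048 0.024     ]
endR [ 0.50649555 -0.00788299  0.024     ]
cl [ 0.55725318 -0.22261319  0.02      ]
cr [ 0.56732116 -0.27865399  0.02      ]
kr [ 0.42536112 -0.31174257  0.02      ]
kl [ 0.41334477 -0.25740857  0.02      ]
```

Blue calculator: centre (0.491,-0.269), yaw about 14.4°. Big cradle: 232 x 90 mm, matching the description, with its origin near (0.608,0.015) and yaw about 3.2°. I'll swing the arm over.

Call:
play_rows --pt "-49 -2 0 0 0 0.073 0" --pt "-49 -2 0 0 0 0.073 0" --pt "-49 -2 0 0 0 0.073 0" --pt "-49 -2 0 0 0 0.073 0" --pt "-49 -2 0 0 0 0.073 0"

```text
clock: 0.6
tcp_pos: [0.4626, 0.4879, 0.1995]
orientation: [-1.167, -2.909, 0.007]
contact_force: [0.6, 0.6, -0.2]
grip_width: 0.0854
```

Call:
play_rows --pt "-49 -2 0 0 0 0.073 0" --pt "-49 -2 0 0 0 0.073 0" --pt "-49 -2 0 0 0 0.073 0" --pt "-49 -2 0 0 0 0.073 0" --pt "-49 -2 0 0 0 0.073 0"

```text
clock: 1.1
tcp_pos: [0.6058, 0.2844, 0.1961]
orientation: [-1.695, -2.637, 0.013]
contact_force: [0.2, 0.2, -0.3]
grip_width: 0.0849
```

Call:
play_rows --pt "-48 -8 0 0 0 0.09 0" --pt "-48 -8 0 0 0 0.09 0" --pt "-48 -8 0 0 0 0.09 0" --pt "-48 -8 0 0 0 0.09 0" --pt "-48 -8 0 0 0 0.09 0"

```text
clock: 1.6
tcp_pos: [0.6255, 0.0372, 0.1944]
orientation: [-2.264, -2.172, 0.019]
contact_force: [0.3, -0.5, -0.8]
grip_width: 0.0851
```

```bash
cat >> h.py <<'E'
from scipy.spatial.transform import Rotation as Ro
def rel(xyz,yaw,q=None):
    "tool-frame shift (mm) and z turn to reach xyz with tool x at yaw"
    o=r.get_obs();R=Ro.from_rotvec(o['orientation']).as_matrix()
    s=R.T@(np.array(xyz)-o['tcp_pos'])*1000
    cy,sy=np.cos(yaw),np.sin(yaw)
    Rt=np.array([[cy,sy,0],[sy,-cy,0],[0,0,-1]])
    rv=Ro.from_matrix(R.T@Rt).as_rotvec()
    print('t',o['clock'],'tcp',o['tcp_pos'].round(4),'yaw',np.arctan2(R[1,0],R[0,0]).round(4),'F',o['contact_force'].round(1),'gw',o['grip_width'].round(4))
    print('shift',s.round(1),'turn',rv.round(3)); print('j',o['joints'].round(2))
E
python3 -c "
from h import *
rel([.483,-.271,.15],.2516)"
```

```text
Traceback (most recent call last):
  File "h.py", line 26, in rel
    print('t',o['clock'],'tcp',o['tcp_pos'].round(4),'yaw',np.arctan2(R[1,0],R[0,0]).round(4),'F',o['contact_force'].round(1),'gw',o['grip_width'].round(4))
                                                                                                                                   ^^^^^^^^^^^^^^^^^^^^^
AttributeError: 'float' object has no attribute 'round'
```

```bash
sed -i "s/o\['grip_width'\].round(4)/round(o['grip_width'],4)/" h.py; python3 -c "
from h import *
rel([.479,-.272,.15],.2516)"
```

```text
t 1.6 tcp [0.6255 0.0372 0.1944] yaw 1.5294 F [ 0.3 -0.5 -0.8] gw 0.0851
shift [-314.8 -133.    47.6] turn [-0.006  0.012  1.278]
j [-0.49  0.44  0.44  1.7  -0.21  1.06 -0.02]
```

Call:
play_rows --pt "-33 -14 0 0 0 0.125 0" --pt "-35 -10 0 0 0 0.125 0" --pt "-36 -5 0 0 0 0.125 0" --pt "-36 -1 0 0 0 0.125 0" --pt "-36 4 0 0 0 0.125 0"

```text
clock: 2.1
tcp_pos: [0.5421, -0.1363, 0.195]
orientation: [2.847, 1.328, -0.024]
contact_force: [0.5, -0.5, -0.0]
grip_width: 0.0851
```

Call:
play_rows --pt "-35 8 3 0 0 0.125 0" --pt "-33 12 3 0 0 0.125 0" --pt "-30 16 3 0 0 0.125 0" --pt "-25 18 3 0 0 0.125 0" --pt "0 0 0 0 0 0.1 0"

```text
clock: 2.6
tcp_pos: [0.4724, -0.2666, 0.1841]
orientation: [3.114, 0.373, -0.024]
contact_force: [0.7, -0.4, -0.1]
grip_width: 0.0852
```

```bash
python3 -c "
from h import *
rel([.479,-.272,.15],.2516)
f=snap('wrist','w1')"
```

```text
t 2.6 tcp [ 0.4724 -0.2666  0.1841] yaw 0.2384 F [ 0.7 -0.4 -0.1] gw 0.0852
shift [ 5.7  6.7 34. ] turn [ 0.003  0.016 -0.013]
j [-0.27  0.37  0.84  1.93 -0.31  0.99 -0.62]
```

View pics/w1.png

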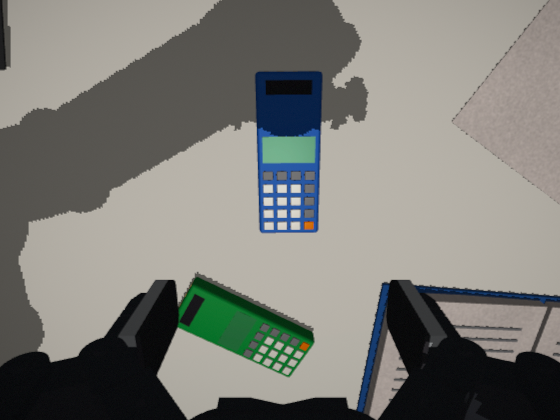

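```bash
python3 -c "
from h import *
f=dict(np.load('pics/w1.npz'))
P=cloud(f)[60:245,240:340].reshape(-1,3)
print('table',np.median(P[P[:,2]<.01][:,2]))
m=P[(P[:,2]>.014)&(P[:,2]<.03)]
print(len(m),rect(m[:,:2]),np.median(m[:,2]),m.mean(0))
rel([.481,-.272,.06],.2516)"
```

```text
table 0.0005104148239268302
10096 (array([ 491.11068726, -269.01275635]), 148.58033752441406, 58.19845199584961, 13.909180641174316) 0.02067100989350107 [ 0.49676652 -0.26753304  0.02067093]
t 2.65 tcp [ 0.4736 -0.2646  0.1839] yaw 0.2362 F [0.1 0.5 0. ] gw 0.0855
shift [  7.4   8.6 123.8] turn [ 0.002  0.016 -0.015]
j [-0.27  0.37  0.84  1.93 -0.31  0.99 -0.62]
```

Call:
play_rows --pt "4 4 30 0.002 0.016 -0.01 0" --pt "4 4 30 0 0 0 0" --pt "0 0 30 0 0 0 0" --pt "0 0 25 0 0 0 0" --pt "0 0 0 0 0 0 0"

```text
clock: 3.15
tcp_pos: [0.4863, -0.2677, 0.0649]
orientation: [-3.114, -0.409, -0.005]
contact_force: [-0.2, 0.2, 0.5]
grip_width: 0.0852
```

```bash
python3 -c "
from h import *
rel([.482,-.2713,.003],.245)"
```

```text
t 3.15 tcp [ 0.4863 -0.2677  0.0649] yaw 0.2611 F [-0.2  0.2  0.5] gw 0.0852
shift [-5.3  2.4 61.8] turn [-0.001 -0.003  0.016]
j [-0.12  0.55  0.68  2.   -0.5   0.76 -0.45]
```

Call:
play_rows --pt "-5 2 20 0 -0.003 0.016 0" --pt "0 0 20 0 0 0 0" --pt "0 0 12 0 0 0 0" --pt "0 0 5 0 0 0 0" --pt "0 0 0 0 0 0 0"

```text
clock: 3.65
tcp_pos: [0.4861, -0.2697, 0.0096]
orientation: [-3.116, -0.398, -0.007]
contact_force: [-0.8, 0.5, 0.5]
grip_width: 0.0855
```

```bash
python3 -c "
from h import *
rel([.482,-.2713,.001],.245)"
```

```text
t 3.65 tcp [ 0.4861 -0.2697  0.0096] yaw 0.2541 F [-0.8  0.5  0.5] gw 0.0855
shift [-4.4  0.5  8.6] turn [-0.    -0.004  0.009]
j [-0.06  0.63  0.61  2.02 -0.58  0.66 -0.39]
```

Call:
play_rows --pt "-5 0.5 4 0 -0.004 0.009 0" --pt "0 0 3 0 0 0 0" --pt "0 0 0 0 0 0 40" --pt "0 0 0 0 0 0 70" --pt "0 0 0 0 0 0 100" --force 40

```text
clock: 4.15
tcp_pos: [0.4829, -0.2723, 0.0048]
orientation: [3.116, 0.384, 0.006]
contact_force: [0.4, -0.4, -0.1]
grip_width: 0.0523
```

Call:
play_rows --pt "0 0 0 0 0 0 140" --pt "0 0 0 0 0 0 180" --pt "0 0 0 0 0 0 220" --pt "0 0 0 0 0 0 220" --pt "0 0 0 0 0 0 220" --force 40

```text
clock: 4.65
tcp_pos: [0.4832, -0.2723, 0.0051]
orientation: [3.116, 0.384, 0.007]
contact_force: [0.2, -0.9, -0.4]
grip_width: 0.0118
```

```bash
python3 -c "
from h import *
rel([.482,-.2713,.001],.245)
f=snap('wrist','w2')"
```

```text
t 4.65 tcp [ 0.4832 -0.2723  0.0051] yaw 0.2453 F [ 0.2 -0.9 -0.4] gw 0.0118
shift [-0.9 -1.3  4.1] turn [ 0.002 -0.004  0.   ]
j [-0.05  0.64  0.6   2.02 -0.59  0.65 -0.39]
```

View pics/w2.png

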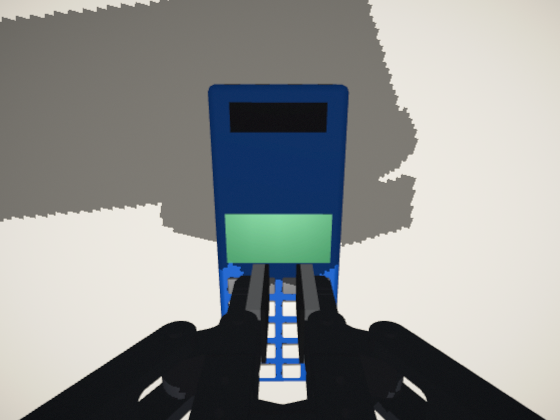

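The fingers closed above the calculator: the opening reads 12 mm and both tips show over the keys at about (258,270) and (308,270). I'll measure the tip height from depth.

```bash
python3 -c "
from h import *
f=dict(np.load('pics/w2.npz'))
P=cloud(f)
for u,v in [(257,275),(260,268),(308,275),(305,268),(255,300),(278,300),(275,350),(280,120),(280,240),(450,100),(240,320),(330,300),(200,330),(360,330)]: print(u,v,P[v,u].round(4),f['depth'][v,u])
"
python3 - <<'E'
from h import *
f=snap('scene','s2')
c=f['color'][120:300,100:340]
cv2.imwrite('pics/s2c.png',cv2.resize(c,None,fx=3,fy=3,interpolation=cv2.INTER_CUBIC))
E
```

```text
257 275 [ 0.4923 -0.26    0.0462] 0.14445272
260 268 [ 0.4923 -0.2609  0.0399] 0.15052223
308 275 [ 0.4968 -0.2797  0.0455] 0.14534423
305 268 [ 0.4967 -0.2789  0.0397] 0.15082422
255 300 [ 0.4923 -0.2605  0.0641] 0.12751469
278 300 [ 0.468  -0.2744  0.0212] 0.17669047
275 350 [ 0.4394 -0.2798  0.0213] 0.18568364
280 120 [ 0.5503 -0.2549  0.0191] 0.15225111
280 240 [ 0.4981 -0.2679  0.0199] 0.16825971
450 100 [ 0.5763 -0.3284  0.001 ] 0.16717216
240 320 [ 0.4934 -0.2565  0.0785] 0.11316038
330 300 [ 0.4949 -0.2878  0.0576] 0.13497545
200 330 [ 0.4261 -0.2393  0.001 ] 0.2058872
360 330 [ 0.4961 -0.2955  0.0743] 0.11945586
```

View pics/s2c.png

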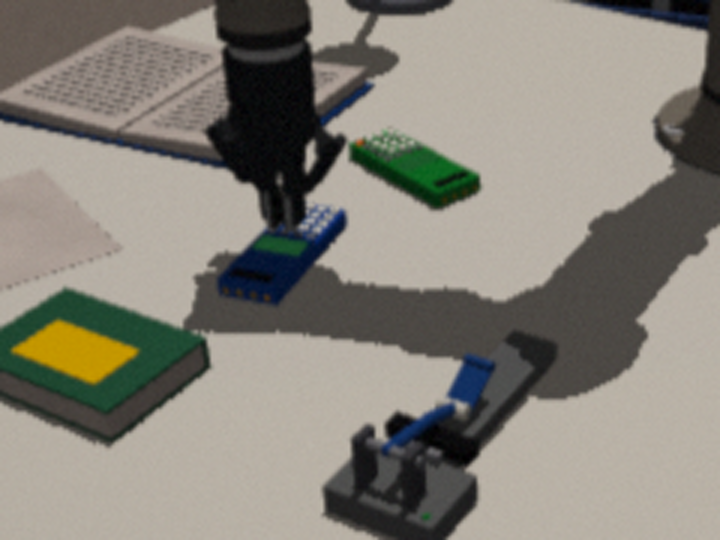

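```bash
python3 -c "
from h import *
for n in ('w1','w2'):
    f=dict(np.load(f'pics/{n}.npz')); P=cloud(f)
    tz={'w1':.184,'w2':.005}[n]
    for c in ([168,172,174,390,394] if n=='w1' else [255,258,262,266,300,304,308]):
        col=P[:,c]; 
        for v in range(250,320):
            if col[v,2]>col[v-1,2]+.008 : print(n,c,v,[ (col[v+i]-[0,0,tz]).round(4).tolist() for i in (0,1,3)]);break
"

```

```text
w1 168 280 [[0.4744, -0.221, 0.0447], [0.4742, -0.2211, 0.045], [0.4746, -0.2217, 0.0471]]
w1 172 280 [[0.4742, -0.2224, 0.0439], [0.4742, -0.2225, 0.0445], [0.4733, -0.2226, 0.0444]]
w1 174 280 [[0.4736, -0.2229, 0.0427], [0.4723, -0.2227, 0.0413], [0.4718, -0.2229, 0.0419]]
w1 390 282 [[0.492, -0.306, 0.0416], [0.4919, -0.3058, 0.0422], [0.4913, -0.3059, 0.0427]]
w1 394 280 [[0.4945, -0.3059, 0.0442], [0.4943, -0.3059, 0.0446], [0.4942, -0.3055, 0.0461]]
w2 255 264 [[0.4919, -0.2587, 0.0316], [0.4923, -0.2587, 0.0332], [0.4916, -0.2589, 0.0336]]
w2 258 264 [[0.4912, -0.26, 0.0296], [0.4921, -0.2599, 0.0323], [0.4921, -0.2601, 0.034]]
w2 262 264 [[0.4924, -0.2615, 0.0311], [0.4926, -0.2615, 0.0325], [0.4925, -0.2617, 0.0341]]
w2 266 264 [[0.492, -0.2633, 0.0296], [0.4928, -0.2632, 0.032], [0.4929, -0.2633, 0.034]]
w2 300 264 [[0.4957, -0.2773, 0.0299], [0.4965, -0.2769, 0.0325], [0.4963, -0.2769, 0.034]]
w2 304 264 [[0.4965, -0.2788, 0.0309], [0.4967, -0.2786, 0.0322], [0.4971, -0.2783, 0.0349]]
w2 308 264 [[0.4967, -0.2805, 0.0303], [0.4975, -0.2801, 0.0329], [0.4969, -0.2802, 0.0337]]
```

The measured tips are about 30 mm (shut) to 42 mm (open) above the reported TCP, and the scene view agrees that they hover. I'll plan heights from the seen tips: open to about 66 mm, measure the tips again, then descend with force checks.

Call:
play_rows --pt "0 -1.3 0 0 0 0 57" --pt "0 0 0 0 0 0 57" --pt "0 0 0 0 0 0 57" --pt "0 0 0 0 0 0 57" --pt "0 0 0 0 0 0 57"

```text
clock: 5.25
tcp_pos: [0.4828, -0.2709, 0.0051]
orientation: [3.116, 0.384, 0.007]
contact_force: [-0.0, 0.5, 0.3]
grip_width: 0.0668
```

```bash
python3 -c "
from h import *
rel([.482,-.2713,.001],.245)
f=snap('wrist','w3'); P=cloud(f); tz=r.get_obs()['tcp_pos'][2]
for c in range(190,380,6):
  col=P[:,c]
  for v in range(200,330):
    if col[v,2]>max(col[v-1,2]+.008,.025): print(c,v,[(col[v+i]-[0,0,tz]).round(4).tolist() for i in (1,3)]);break
m=P[80:270,200:360].reshape(-1,3); m=m[(m[:,2]>.014)&(m[:,2]<.024)]; print(rect(m[:,:2]))
"
```

```text
t 5.25 tcp [ 0.4828 -0.2709  0.0051] yaw 0.2455 F [-0.   0.5  0.3] gw 0.0668
shift [-0.9  0.2  4.1] turn [ 0.002 -0.004  0.   ]
j [-0.06  0.64  0.6   2.03 -0.59  0.65 -0.39]
190 242 [[0.4769, -0.2235, -0.0044], [0.4757, -0.2237, -0.0045]]
196 272 [[0.486, -0.2349, 0.0394], [0.4853, -0.2351, 0.0397]]
202 273 [[0.4835, -0.2368, 0.0348], [0.4831, -0.2371, 0.0358]]
208 232 [[0.4848, -0.2316, -0.0041], [0.4832, -0.2317, -0.0051]]
214 300 [[0.4457, -0.242, -0.0047], [0.4441, -0.2422, -0.0053]]
220 231 [[0.4942, -0.2388, 0.013], [0.4936, -0.239, 0.0139]]
238 292 [[0.4673, -0.2534, 0.0171], [0.465, -0.2536, 0.0152]]
274 276 [[0.4787, -0.2682, 0.0151], [0.4786, -0.2683, 0.0168]]
304 204 [[0.5169, -0.2726, 0.0155], [0.5158, -0.273, 0.0148]]
322 203 [[0.5193, -0.2802, 0.0157], [0.5181, -0.2807, 0.0146]]
328 210 [[0.5165, -0.284, 0.0145], [0.5158, -0.2841, 0.0152]]
346 216 [[0.5102, -0.2976, -0.0041], [0.509, -0.298, -0.0045]]
352 297 [[0.4658, -0.3149, -0.0047], [0.4649, -0.3151, -0.0041]]
358 262 [[0.4871, -0.3114, -0.0041], [0.4855, -0.3121, -0.0052]]
364 251 [[0.4938, -0.3126, -0.0043], [0.4926, -0.313, -0.0046]]
370 272 [[0.5026, -0.3024, 0.0391], [0.5025, -0.3021, 0.0407]]
376 215 [[0.5142, -0.3123, -0.0045], [0.5132, -0.3127, -0.0048]]
(array([ 523.08465576, -260.92144775]), 84.01078796386719, 58.20573806762695, 13.998308181762695)
```

View pics/w3.png

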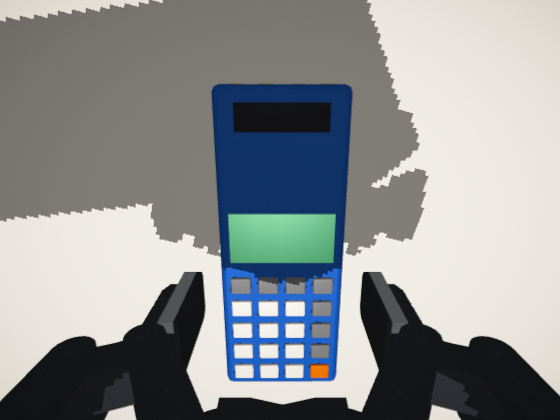

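Call:
play_rows --pt "0 0 10 0.002 -0.004 0 57" --pt "0 0 10 0 0 0 57" --pt "0 0 8 0 0 0 57" --pt "0 0 4 0 0 0 57" --pt "0 0 0 0 0 0 57"

```text
clock: 5.8
tcp_pos: [0.4823, -0.2706, -0.0307]
orientation: [-3.117, -0.385, 0.002]
contact_force: [0.1, 0.4, -0.3]
grip_width: 0.0661
```

```bash
python3 -c "
from h import *
rel([.482,-.2713,-.033],.245)
f=snap('wrist','w4'); P=cloud(f)
for c in list(range(180,206,4))+list(range(356,390,4)):
  print(c,[P[v,c].round(3).tolist() for v in range(255,300,6)])
"
```

```text
t 5.8 tcp [ 0.4823 -0.2706 -0.0307] yaw 0.2456 F [ 0.1  0.4 -0.3] gw 0.0661
shift [-0.5  0.6  2.3] turn [-0.001  0.001  0.001]
j [-0.02  0.69  0.55  2.03 -0.63  0.6  -0.35]
180 [[0.488, -0.226, 0.001], [0.485, -0.226, 0.001], [0.482, -0.227, 0.0], [0.479, -0.227, 0.0], [0.476, -0.227, 0.001], [0.484, -0.231, 0.017], [0.485, -0.232, 0.022], [0.485, -0.233, 0.026]]
184 [[0.488, -0.227, 0.001], [0.485, -0.228, 0.0], [0.482, -0.228, 0.001], [0.485, -0.23, 0.009], [0.485, -0.231, 0.014], [0.485, -0.232, 0.017], [0.485, -0.233, 0.022], [0.485, -0.234, 0.026]]
188 [[0.489, -0.229, 0.001], [0.485, -0.229, -0.001], [0.482, -0.23, -0.0], [0.484, -0.231, 0.007], [0.485, -0.233, 0.013], [0.485, -0.234, 0.018], [0.486, -0.235, 0.023], [0.486, -0.236, 0.026]]
192 [[0.489, -0.23, 0.0], [0.487, -0.231, 0.002], [0.484, -0.232, 0.001], [0.484, -0.233, 0.007], [0.486, -0.234, 0.013], [0.486, -0.235, 0.018], [0.486, -0.236, 0.022], [0.484, -0.237, 0.023]]
196 [[0.489, -0.232, -0.0], [0.486, -0.233, 0.0], [0.484, -0.233, 0.001], [0.486, -0.235, 0.009], [0.486, -0.236, 0.013], [0.485, -0.236, 0.016], [0.4
[... 1452 characters left out ...]
, 0.0], [0.503, -0.304, 0.009], [0.503, -0.303, 0.013], [0.502, -0.303, 0.016], [0.502, -0.301, 0.022], [0.502, -0.3, 0.026]]
380 [[0.508, -0.307, 0.0], [0.506, -0.307, 0.001], [0.502, -0.309, 0.0], [0.504, -0.306, 0.009], [0.503, -0.305, 0.013], [0.503, -0.304, 0.018], [0.502, -0.303, 0.022], [0.503, -0.302, 0.026]]
384 [[0.508, -0.308, 0.0], [0.505, -0.31, -0.0], [0.503, -0.31, 0.001], [0.501, -0.311, 0.001], [0.503, -0.306, 0.013], [0.503, -0.305, 0.017], [0.503, -0.304, 0.021], [0.503, -0.303, 0.026]]
388 [[0.509, -0.31, 0.001], [0.506, -0.311, 0.001], [0.503, -0.312, -0.0], [0.5, -0.313, -0.0], [0.498, -0.314, 0.0], [0.504, -0.307, 0.018], [0.504, -0.305, 0.023], [0.503, -0.305, 0.026]]
```

View pics/w4.png

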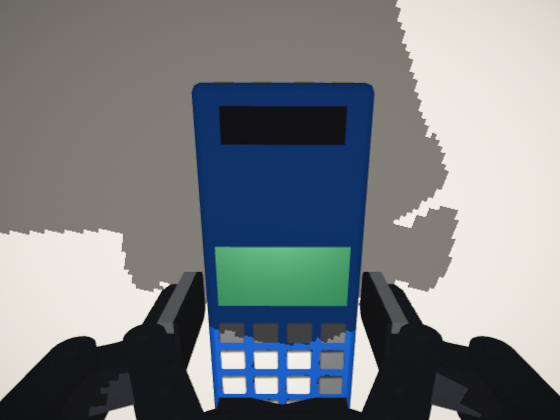

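The tips now flank the calculator, with their ends about 6 mm above the table. Closing.

Call:
play_rows --pt "0 0 0 0 0 0 75" --pt "0 0 0 0 0 0 95" --pt "0 0 0 0 0 0 120" --pt "0 0 0 0 0 0 150" --pt "0 0 0 0 0 0 150" --force 60

```text
clock: 6.35
tcp_pos: [0.4825, -0.2708, -0.0298]
orientation: [-3.118, -0.384, 0.001]
contact_force: [0.7, -0.1, -2.3]
grip_width: 0.0565
```

Call:
play_rows --pt "0 0 -5 0 0 0 200" --pt "0 0 -15 0 0 0 200" --pt "0 0 -25 0 0 0 200" --pt "0 0 -25 0 0 0 200" --pt "0 0 0 0 0 0 200" --force 60

```text
clock: 6.85
tcp_pos: [0.4819, -0.271, 0.0451]
orientation: [-3.117, -0.383, 0.003]
contact_force: [0.3, -0.6, -1.9]
grip_width: 0.0572
```

```bash
python3 -c "
from h import *
rel([.45,.006,.06],.055)
f=snap('wrist','w5');P=cloud(f); m=P[60:300,150:420].reshape(-1,3)
o=r.get_obs();R=Ro.from_rotvec(o['orientation']).as_matrix()
L=(m-o['tcp_pos'])@R; k=L[(L[:,2]<-10e-3)&(L[:,2]>-.06)&(np.abs(L[:,1])<.026)&(L[:,0]>.02)]
print(len(k),rect(k[:,:2]),np.median(k[:,2])); 
A=np.c_[k[:,:2],np.ones(len(k))]; print(np.linalg.lstsq(A,k[:,2],rcond=None)[0])
"
```

```text
t 6.85 tcp [ 0.4819 -0.271   0.0451] yaw 0.2443 F [ 0.3 -0.6 -1.9] gw 0.0572
shift [  36.  -276.5  -14.7] turn [-0.001  0.002  0.189]
j [-0.1   0.58  0.67  2.01 -0.53  0.73 -0.44]
28972 (array([5.22169685e+01, 3.58390808e-03]), 51.990379333496094, 64.43151092529297, 89.9953384399414) -0.051938902800633395
[ 0.0043119  -0.00219265 -0.05213171]
```

View pics/w5.png

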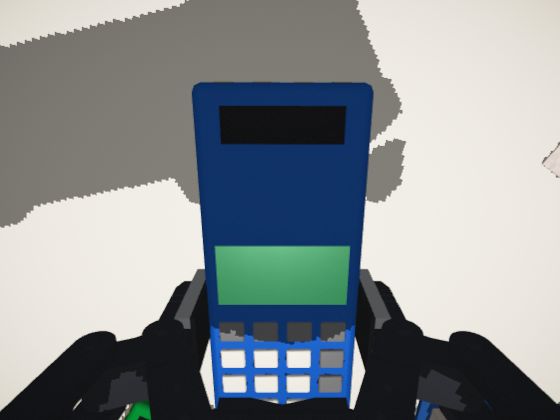

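Lifted cleanly: the contact end is 84 mm ahead of the TCP, tilt about 0.004 rad, and the underside is 32 mm above the TCP. Before inserting, I'll check where the gripper body sits relative to the pads, so it clears the raised arm.

```bash
python3 -c "
from h import *
o=r.get_obs();R=Ro.from_rotvec(o['orientation']).as_matrix()
f=dict(np.load('pics/w5.npz'));P=cloud(f); L=(P-o['tcp_pos'])@R*1000
for v,u in [(410,280),(405,240),(415,320),(400,280),(390,170),(340,150),(340,410),(300,190),(350,70),(415,100),(280,190),(350,165),(325,200)]: print(v,u,L[v,u].round(0))
print('cam',((f['T'][:3,3]-o['tcp_pos'])@R*1000).round(0))
f=snap('scene','s3')
P=cloud(f); L=(P-o['tcp_pos'])@R*1000
k=(np.abs(L[...,0])<70)&(np.abs(L[...,1])<75)&(L[...,2]<0)&(L[...,2]>-230)
q=L[k]; 
for z0 in range(-220,0,10):
  s=q[(q[:,2]>=z0)&(q[:,2]<z0+10)]
  if len(s): print(z0,len(s),s.min(0).round(0)[:2],s.max(0).round(0)[:2])
c=f['color'][60:300,100:340]
cv2.imwrite('pics/s3c.png',cv2.resize(c,None,fx=2.5,fy=2.5,interpolation=cv2.INTER_CUBIC))
"
```

```text
410 280 [  11.    1. -105.]
405 240 [  11.   -9. -103.]
415 320 [  12.   10. -107.]
400 280 [-40.   0. -52.]
390 170 [  18.  -24. -106.]
340 150 [ 13. -38. -82.]
340 410 [ 13.  38. -82.]
300 190 [ 13. -31. -61.]
350 70 [ 13. -58. -86.]
415 100 [ -6. -51. -90.]
280 190 [-38. -60.  43.]
350 165 [ 13. -32. -87.]
325 200 [  6. -27. -65.]
cam [  83.    1. -171.]
-220 74 [ -7. -39.] [41. 30.]
-210 119 [-22. -37.] [41. 35.]
-200 140 [-32. -37.] [39. 36.]
-190 115 [-15. -36.] [40. 32.]
-180 112 [-16. -37.] [40. 27.]
-170 117 [-10. -37.] [40. 31.]
-160 60 [ -5. -37.] [38. 27.]
-150 70 [ -9. -40.] [14. 40.]
-140 211 [-13. -66.] [23. 70.]
-130 166 [-15. -67.] [22. 72.]
-120 127 [-15. -64.] [20. 68.]
-110 145 [-16. -63.] [21. 65.]
-100 122 [-20. -60.] [18. 66.]
-90 120 [-13. -59.] [16. 63.]
-80 62 [-12. -57.] [16. 60.]
-70 53 [-14. -41.] [15. 43.]
-60 287 [-58. -42.] [69. 44.]
-50 229 [-62. -41.] [70. 42.]
-40 52 [-63. -38.] [69. 42.]
```

View pics/s3c.png

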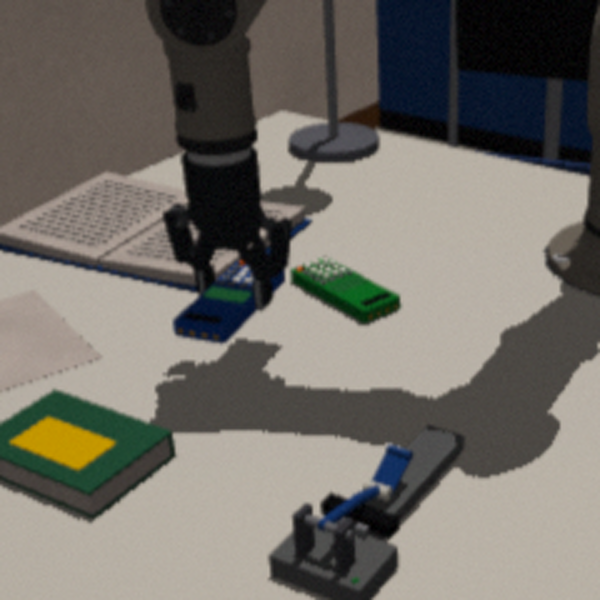

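Call:
play_rows --pt "0 -40 -4 0 0 0.027 200" --pt "0 -42 -4 0 0 0.027 200" --pt "0 -42 -2 0 0 0.027 200" --pt "0 -42 0 0 0 0.027 200" --pt "-3 -40 0 0 0 0.027 200"

```text
clock: 7.45
tcp_pos: [0.4362, -0.0683, 0.0507]
orientation: [3.136, 0.147, -0.011]
contact_force: [1.0, 1.0, -1.5]
grip_width: 0.0568
```

```bash
python3 -c "
from h import *
rel([.4939,.0087,.05],.055)"
```

```text
t 7.45 tcp [ 0.4362 -0.0683  0.0507] yaw 0.0934 F [ 1.   1.  -1.5] gw 0.0568
shift [ 64.6 -71.3   0.1] turn [0.002 0.007 0.038]
j [-0.62  0.44  0.78  2.26 -0.52  0.63 -0.93]
```

Call:
play_rows --pt "15 -30 0 0.002 0.007 0.02 200" --pt "20 -30 0 0 0 0.018 200" --pt "20 -12 0 0 0 0 200" --pt "8 0 0 0 0 0 200" --pt "0 0 0 0 0 0 200"

```text
clock: 7.95
tcp_pos: [0.4878, 0.0181, 0.0462]
orientation: [-3.138, -0.099, 0.018]
contact_force: [-0.6, -1.3, -2.4]
grip_width: 0.0565
```

```bash
python3 -c "
from h import *
rel([.4939,.0087,-.006],.055)
f=snap('wrist','w6');
f=snap('top','t6');P=cloud(f)
c=f['color'][90:300,210:340]; cv2.imwrite('pics/t6c.png',cv2.convertScaleAbs(cv2.resize(c,None,fx=2.8,fy=2.8,interpolation=cv2.INTER_CUBIC),alpha=1.6))"
```

```text
t 7.95 tcp [0.4878 0.0181 0.0462] yaw 0.0632 F [-0.6 -1.3 -2.4] gw 0.0565
shift [ 6.1  9.9 52.2] turn [-0.003  0.011  0.008]
j [-0.76  0.52  0.76  2.15 -0.57  0.69 -1.11]
```

View pics/w6.png

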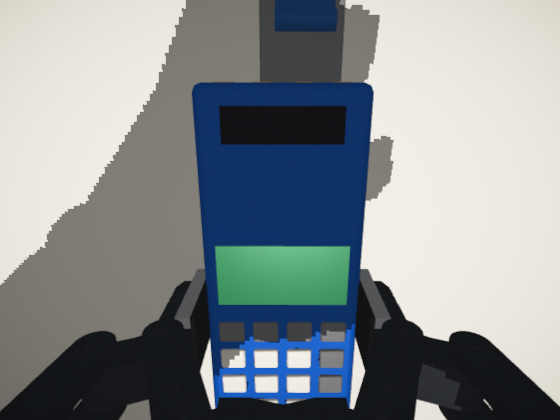

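Call:
play_rows --pt "3 10 5 -0.003 0.011 0.008 200" --pt "0 0 10 0 0 0 200" --pt "0 0 10 0 0 0 200" --pt "0 0 5 0 0 0 200" --pt "0 0 0 0 0 0 200"

```text
clock: 8.55
tcp_pos: [0.4867, 0.002, 0.0131]
orientation: [3.14, 0.07, -0.006]
contact_force: [0.1, -0.4, -1.4]
grip_width: 0.0566
```

```bash
python3 -c "
from h import *
rel([.4939,.0087,-.006],.055)
f=snap('wrist','w7')
P=cloud(f);o=r.get_obs();R=Ro.from_rotvec(o['orientation']).as_matrix()
L=(P-o['tcp_pos'])@R*1000
# rail line in tool frame
rr=[];cc=[]
for v in range(0,400):
  q=P[v]; k=q[(q[:,2]>.019)&(q[:,2]<.028)&(np.abs(L[v,:,1])<40)&(L[v,:,0]>86)]
  if len(k)>40: rr.append([*((k.min(0)+k.max(0))/2)[:2],k[:,1].max()-k[:,1].min()])
rr=np.array(rr)
if len(rr):
  pf=np.polyfit(rr[:,0],rr[:,1],1);print(len(rr),pf,rr[0],rr[-1])
kk=L[(L[...,2]<-45)&(L[...,2]>-58)&(L[...,0]>30)&(np.abs(L[...,1])<40)]; print('calc',rect(kk[:,:2]/1000),kk.max(0))
"
```

```text
t 8.55 tcp [0.4867 0.002  0.0131] yaw 0.0444 F [ 0.1 -0.4 -1.4] gw 0.0566
shift [ 7.6 -6.4 19. ] turn [ 0.001  0.004 -0.011]
j [-0.68  0.57  0.69  2.17 -0.64  0.61 -1.04]
68 [ 0.05275461 -0.01585575] [0.59675777 0.01557459 0.03912198] [0.5725371  0.01440519 0.03919941]
calc (array([68.59566498,  0.21635437]), 77.18103790283203, 58.407623291015625, 0.009747963398694992) [107.18819193  29.41402647 -45.00399439]
```

View pics/w7.png

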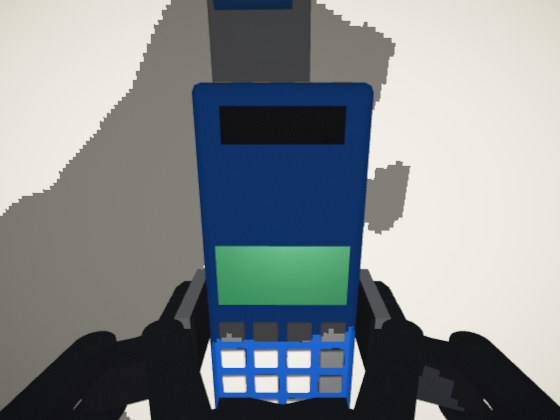

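Call:
play_rows --pt "5 -7.5 3 0 0.004 -0.008 200" --pt "0 0 2 0 0 0 200" --pt "0 0 0 0 0 0 200"

```text
clock: 8.9
tcp_pos: [0.4925, 0.0109, 0.0082]
orientation: [3.14, 0.085, 0.003]
contact_force: [0.8, -0.1, -1.6]
grip_width: 0.0567
```

```bash
python3 -c "
from h import *
rel([.4939,.0102,-.006],.0535)"
```

```text
t 8.9 tcp [0.4925 0.0109 0.0082] yaw 0.0539 F [ 0.8 -0.1 -1.6] gw 0.0567
shift [ 1.4  0.8 14.2] turn [ 0.001 -0.002  0.   ]
j [-0.68  0.58  0.68  2.17 -0.65  0.6  -1.04]
```

Call:
play_rows --pt "0 0.5 6 0 -0.002 0 200" --pt "0 0 4 0 0 0 200" --pt "0 0 2 0 0 0 200" --pt "0 0 0 0 0 0 200"

```text
clock: 9.3
tcp_pos: [0.4928, 0.0108, -0.0047]
orientation: [3.14, 0.086, 0.0]
contact_force: [-0.3, -0.3, -1.6]
grip_width: 0.0567
```

```bash
python3 -c "
from h import *
rel([.4939,.0102,-.008],.0535)"
```

```text
t 9.3 tcp [ 0.4928  0.0108 -0.0047] yaw 0.0549 F [-0.3 -0.3 -1.6] gw 0.0567
shift [1.  0.7 3.3] turn [ 0.    -0.     0.001]
j [-0.66  0.6   0.65  2.17 -0.68  0.58 -1.02]
```

Call:
play_rows --pt "0 0.6 1.5 0 0 0 200" --pt "0 0 1 0 0 0 200" --pt "0 0 0 0 0 0 200"

```text
clock: 9.6
tcp_pos: [0.4931, 0.0102, -0.0058]
orientation: [-3.138, -0.085, -0.001]
contact_force: [0.1, -0.2, -2.5]
grip_width: 0.0569
```

```bash
python3 -c "
from h import *
rel([.4939,.0102,-.008],.0535)
f=snap('wrist','w8');P=cloud(f);o=r.get_obs();R=Ro.from_rotvec(o['orientation']).as_matrix()
L=(P-o['tcp_pos'])@R*1000
k=(L[...,2]<-47)&(L[...,2]>-57)&(L[...,0]>25)&(L[...,0]<83)&(np.abs(L[...,1])<26);p=P[k]
A=np.c_[p[:,:2],np.ones(len(p))]; print('top plane world',np.linalg.lstsq(A,p[:,2],rcond=None)[0].round(4),p[:,2].mean())"
```

```text
t 9.6 tcp [ 0.4931  0.0102 -0.0058] yaw 0.0541 F [ 0.1 -0.2 -2.5] gw 0.0569
shift [0.8 0.1 2.2] turn [-0.002 -0.001  0.001]
j [-0.65  0.6   0.65  2.17 -0.68  0.58 -1.02]
top plane world [0.0002 0.0016 0.0446] 0.04478005545032728
```

Call:
play_rows --pt "0 0 1.5 0 0 0 200" --pt "0 0 0.5 0 0 0 200" --pt "0 0 0 0 0 0 200"

```text
clock: 9.95
tcp_pos: [0.4933, 0.0102, -0.0059]
orientation: [-3.136, -0.083, -0.002]
contact_force: [0.3, -0.2, -2.8]
grip_width: 0.0567
```

Call:
play_rows --pt "6 0 0 0 0 0 200" --pt "6 0 0 0 0 0 200" --pt "6 0 0 0 0 0 200" --pt "0 0 0 0 0 0 200"

```text
clock: 10.35
tcp_pos: [0.513, 0.011, -0.006]
orientation: [-3.136, -0.083, -0.002]
contact_force: [1.6, 0.4, 1.4]
grip_width: 0.0568
```

```bash
cat >> h.py <<'E'
def cr():
    o=r.get_obs();R=Ro.from_rotvec(o['orientation']).as_matrix()
    a=.0535; ex=np.array([np.cos(a),np.sin(a)]); ey=np.array([-ex[1],ex[0]])
    O=np.array([.6077,.0527*.6077-.0158])
    d=o['tcp_pos'][:2]-O; F=o['contact_force']
    e=d+R[:2,0]*.0844
    print('end x %.1f y %.1f | tcp y %.1f z %.1f yawerr %.4f pitch %.4f | Fx %.1f Fy %.1f Fz %.1f gw %.4f t %.2f'%(e@ex*1e3,e@ey*1e3,d@ey*1e3,o['tcp_pos'][2]*1e3,np.arctan2(R[1,0],R[0,0])-a,R[2,0],F[:2]@ex,F[:2]@ey,F[2],o['grip_width'],o['clock']))
E
python3 -c "
from h import *
cr()"
```

```text
end x -10.5 y -0.2 | tcp y -0.2 z -6.0 yawerr -0.0007 pitch 0.0013 | Fx 1.6 Fy 0.3 Fz 1.4 gw 0.0568 t 10.35
```

Call:
play_rows --pt "5 0 0 0 0 0 200" --pt "5 0 0 0 0 0 200" --pt "5 0 0 0 0 0 200" --pt "5 0 0 0 0 0 200" --pt "0 0 0 0 0 0 200"

```text
clock: 10.85
tcp_pos: [0.5291, 0.0113, -0.0058]
orientation: [-3.134, -0.081, 0.014]
contact_force: [3.0, 0.7, 1.4]
grip_width: 0.0565
```

```bash
python3 -c "
from h import *
cr()"
```

```text
end x 5.6 y -0.9 | tcp y -0.7 z -5.8 yawerr -0.0018 pitch -0.0086 | Fx 3.0 Fy 0.6 Fz 1.4 gw 0.0565 t 10.85
```

```bash
python3 -c "
from h import *
f=snap('scene','s9')
c=f['color'][160:340,170:350]; cv2.imwrite('pics/s9c.png',cv2.convertScaleAbs(cv2.resize(c,None,fx=3.3,fy=3.3,interpolation=cv2.INTER_CUBIC),alpha=1.6))
f=snap('wrist','w9'); cr()"
```

```text
end x 5.7 y -0.8 | tcp y -0.7 z -5.9 yawerr -0.0016 pitch -0.0081 | Fx -2.0 Fy 0.4 Fz 5.3 gw 0.0570 t 10.95
```

View pics/s9c.png

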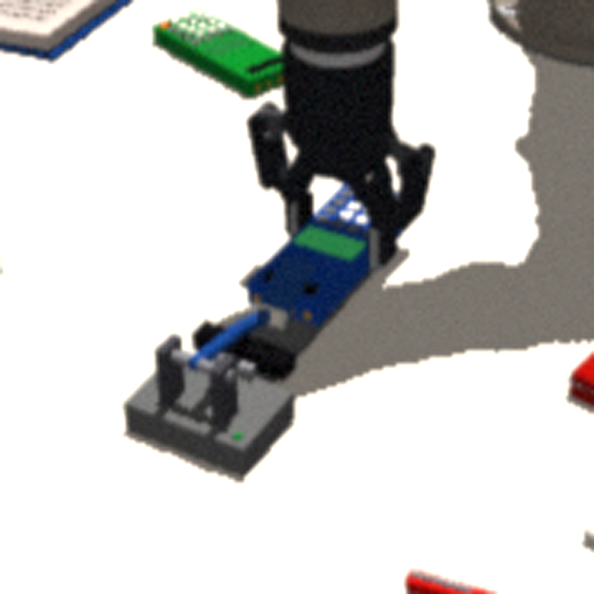

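View pics/w9.png

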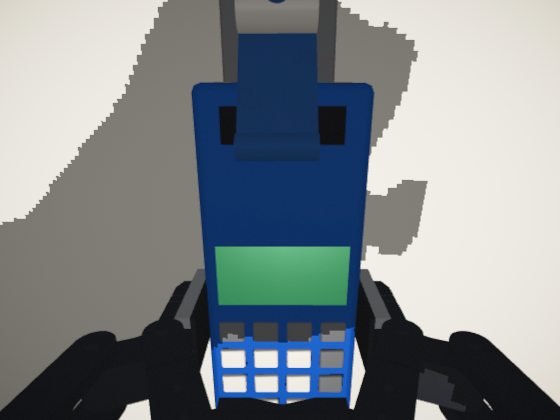

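The lip overlaps the contact end and the arm is centred on the calculator (lip at about (278,150) in the wrist view). I'll keep wedging it up.

Call:
play_rows --pt "5 0 0 0 0 0 200" --pt "5 0 0 0 0 0 200" --pt "5 0 0 0 0 0 200" --pt "0 0 0 0 0 0 200"

```text
clock: 11.35
tcp_pos: [0.5334, 0.0113, -0.0056]
orientation: [-3.129, -0.078, 0.044]
contact_force: [1.6, 1.9, 4.1]
grip_width: 0.0566
```

```bash
python3 -c "
from h import *
cr()"
```

```text
end x 9.9 y -1.2 | tcp y -0.9 z -5.6 yawerr -0.0035 pitch -0.0281 | Fx 1.7 Fy 1.8 Fz 4.1 gw 0.0566 t 11.35
```

The push is tipping the tool (pitch -0.028) and the advance is being resisted. I'll correct the pitch and use larger steps.

Call:
play_rows --pt "8 0 0 0 0.028 0.003 200" --pt "8 0 0 0 0.01 0 200" --pt "0 0 0 0 0 0 200"

```text
clock: 11.65
tcp_pos: [0.5392, 0.0115, -0.0058]
orientation: [-3.123, -0.071, 0.013]
contact_force: [2.4, 0.1, -0.2]
grip_width: 0.0566
```

```bash
python3 -c "
from h import *
cr()"
```

```text
end x 15.7 y -1.7 | tcp y -1.0 z -5.8 yawerr -0.0079 pitch -0.0082 | Fx 2.4 Fy -0.1 Fz -0.2 gw 0.0566 t 11.65
```

Call:
play_rows --pt "8 -1 0 0 0.01 -0.008 200" --pt "8 0 0 0 0.01 0 200" --pt "8 0 0 0 0.01 0 200" --pt "0 0 0 0 0 0 200"

```text
clock: 12.05
tcp_pos: [0.5429, 0.0118, -0.0056]
orientation: [-3.113, -0.079, 0.023]
contact_force: [2.1, -0.9, 0.4]
grip_width: 0.0564
```

```bash
python3 -c "
from h import *
cr()
f=snap('wrist','w10');
f=snap('scene','s10')
c=f['color'][160:340,170:350]; cv2.imwrite('pics/s10c.png',cv2.convertScaleAbs(cv2.resize(c,None,fx=3.3,fy=3.3,interpolation=cv2.INTER_CUBIC),alpha=1.6))
cr()"
```

```text
end x 19.4 y -1.2 | tcp y -1.0 z -5.6 yawerr -0.0025 pitch -0.0144 | Fx 2.1 Fy -1.0 Fz 0.4 gw 0.0564 t 12.05
end x 19.1 y -1.2 | tcp y -1.0 z -5.7 yawerr -0.0023 pitch -0.0152 | Fx -8.5 Fy -0.3 Fz 11.7 gw 0.0569 t 12.15
```

View pics/s10c.png

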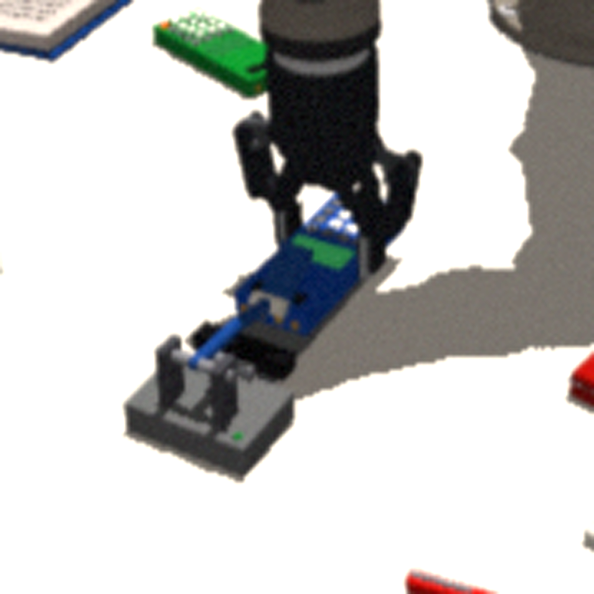

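View pics/w10.png

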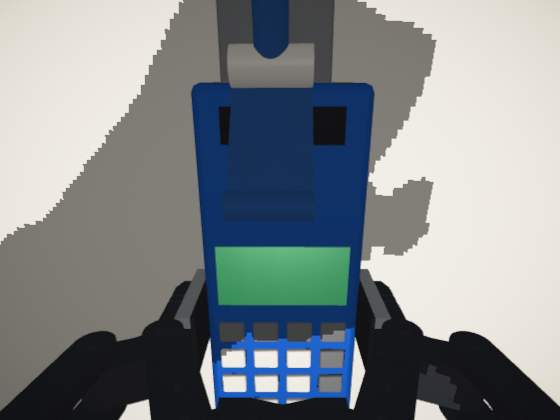

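Call:
play_rows --pt "8 -1.5 -0.5 0 0.018 -0.002 200" --pt "8 -0.5 0 0 0.012 0 200" --pt "8 0 0 0 0.012 0 200"

```text
clock: 12.45
tcp_pos: [0.551, 0.0121, -0.0057]
orientation: [-3.108, -0.077, 0.002]
contact_force: [-13.0, 0.5, 20.6]
grip_width: 0.0567
```

```bash
python3 -c "
from h import *
cr()"
```

```text
end x 27.6 y -1.4 | tcp y -1.1 z -5.7 yawerr -0.0039 pitch -0.0004 | Fx -12.9 Fy 1.2 Fz 20.6 gw 0.0567 t 12.45
```

Call:
play_rows --pt "4 -1.5 -1.5 0 0.004 -0.004 200"

```text
clock: 12.55
tcp_pos: [0.5527, 0.0132, -0.005]
orientation: [-3.108, -0.082, 0.002]
contact_force: [-1.3, -1.2, -8.0]
grip_width: 0.0567
```

```bash
python3 -c "
from h import *
cr()"
```

```text
end x 29.3 y -0.2 | tcp y -0.1 z -5.0 yawerr -0.0007 pitch -0.0001 | Fx -1.4 Fy -1.2 Fz -8.0 gw 0.0567 t 12.55
```

Call:
play_rows --pt "4 0 0 0 0.002 0 200" --pt "4 0 0 0 0.002 0 200" --pt "4 0 0 0 0.002 0 200"

```text
clock: 12.85
tcp_pos: [0.5583, 0.0137, -0.0056]
orientation: [-3.106, -0.082, 0.013]
contact_force: [-9.2, -0.1, 13.4]
grip_width: 0.0568
```

```bash
python3 -c "
from h import *
cr()"
```

```text
end x 35.0 y 0.0 | tcp y 0.1 z -5.6 yawerr -0.0004 pitch -0.0073 | Fx -9.2 Fy 0.4 Fz 13.4 gw 0.0568 t 12.85
```

Call:
play_rows --pt "4 0 -0.8 0 0.008 0 200" --pt "4 0 -0.2 0 0.004 0 200"

```text
clock: 13.05
tcp_pos: [0.5637, 0.014, -0.0055]
orientation: [-3.105, -0.082, 0.003]
contact_force: [-10.5, -0.9, 12.6]
grip_width: 0.0566
```

```bash
python3 -c "
from h import *
cr()"
```

```text
end x 40.3 y 0.1 | tcp y 0.1 z -5.5 yawerr -0.0004 pitch -0.0012 | Fx -10.6 Fy -0.3 Fz 12.6 gw 0.0566 t 13.05
```

Call:
play_rows --pt "2 0 -0.8 0 0.002 0 200"

```text
clock: 13.15
tcp_pos: [0.5648, 0.0141, -0.0054]
orientation: [-3.105, -0.083, 0.003]
contact_force: [-2.8, 0.0, -5.3]
grip_width: 0.0567
```

```bash
python3 -c "
from h import *
cr()
f=snap('top','t11');cr()
c=f['color'][90:300,210:340]; cv2.imwrite('pics/t11c.png',cv2.convertScaleAbs(cv2.resize(c,None,fx=2.8,fy=2.8,interpolation=cv2.INTER_CUBIC),alpha=1.6))
f=snap('wrist','w11')"
```

```text
end x 41.5 y 0.1 | tcp y 0.1 z -5.4 yawerr -0.0002 pitch -0.0013 | Fx -2.8 Fy 0.2 Fz -5.3 gw 0.0567 t 13.15
end x 41.7 y 0.1 | tcp y 0.2 z -5.4 yawerr -0.0001 pitch -0.0010 | Fx -4.5 Fy -1.0 Fz -1.7 gw 0.0567 t 13.20
```

View pics/w11.png

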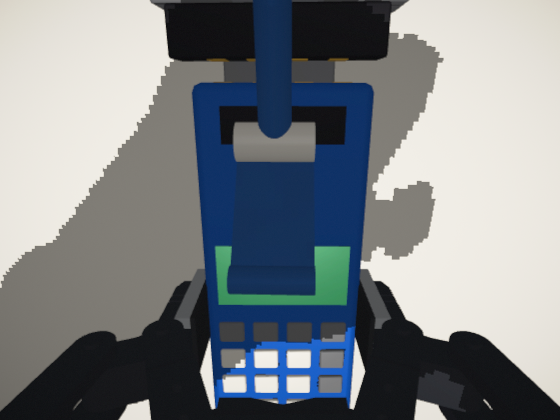

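View pics/t11c.png

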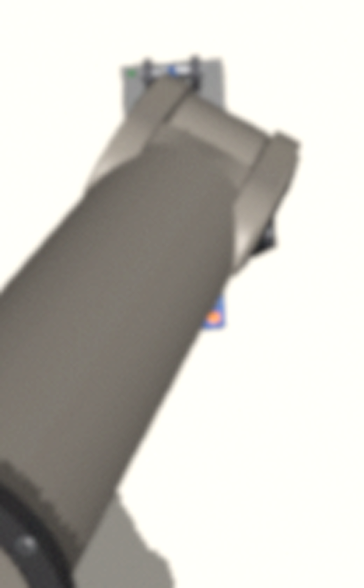

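The block's front edge shows at row 58 of the wrist view and the calculator's end at row 85. I'll measure the gap from depth.

```bash
python3 -c "
from h import *
o=r.get_obs();R=Ro.from_rotvec(o['orientation']).as_matrix()
f=dict(np.load('pics/w11.npz'));P=cloud(f);L=(P-o['tcp_pos'])@R*1000
for u in (190,210,230,330,350,370):
  print(u,[(v,*L[v,u].round(1)[[0,2]]) for v in range(48,92,4)])
print((L[40,160:400:8,1]).round(0), (P[40,160:400:8,2]*1000).round(0))
"
```

```text
190 [(48, np.float64(94.3), np.float64(-42.4)), (52, np.float64(93.0), np.float64(-42.9)), (56, np.float64(91.8), np.float64(-43.3)), (60, np.float64(91.1), np.float64(-36.3)), (64, np.float64(91.6), np.float64(-4.1)), (68, np.float64(90.0), np.float64(-4.6)), (72, np.float64(88.4), np.float64(-4.1)), (76, np.float64(86.8), np.float64(-5.9)), (80, np.float64(85.2), np.float64(-4.5)), (84, np.float64(83.6), np.float64(-4.8)), (88, np.float64(82.0), np.float64(-4.4))]
210 [(48, np.float64(94.1), np.float64(-44.4)), (52, np.float64(93.0), np.float64(-43.3)), (56, np.float64(91.9), np.float64(-43.0)), (60, np.float64(90.7), np.float64(-42.8)), (64, np.float64(91.6), np.float64(-4.3)), (68, np.float64(90.0), np.float64(-4.0)), (72, np.float64(88.4), np.float64(-4.9)), (76, np.float64(86.8), np.float64(-4.8)), (80, np.float64(85.2), np.float64(-5.4)), (84, np.float64(83.3), np.float64(-50.6)), (88, np.float64(82.1), np.float64(-49.3))]
230 [(48, np.float64(94.2), np.float64(-43.1)), (52, np.float64(93.0), np.float64(-43.0)), (56, np.float64(91.9), np.float64(-42.6)), (60, np.float64(91.1),
[... 1321 characters left out ...]
(52, np.float64(92.9), np.float64(-44.6)), (56, np.float64(91.7), np.float64(-44.7)), (60, np.float64(91.3), np.float64(-33.6)), (64, np.float64(91.4), np.float64(-6.7)), (68, np.float64(89.9), np.float64(-6.9)), (72, np.float64(88.3), np.float64(-7.4)), (76, np.float64(86.7), np.float64(-7.4)), (80, np.float64(85.2), np.float64(-7.8)), (84, np.float64(83.6), np.float64(-7.8)), (88, np.float64(82.1), np.float64(-50.7))]
[-51. -36. -33. -31. -28. -26. -23. -21. -18. -15. -13. -10.  -7.  -4.
  -2.  -0.   2.   4.   7.   9.  12.  15.  17.  19.  22.  24.  27.  29.
  32.  44.] [-0. 38. 39. 39. 41. 38. 41. 39. 39. 41. 39. 40. 59. 62. 63. 62. 60. 39.
 39. 39. 40. 38. 38. 40. 39. 40. 40. 39. 39.  1.]
```

The gap is about 7 mm, so the block face should be at cradle x of about 48.5. I'll creep forward, reading the force.

Call:
play_rows --pt "3 0 -0.1 0 0.003 0 200" --pt "3 0 -0.2 0 0.003 0 200"

```text
clock: 13.45
tcp_pos: [0.5688, 0.0142, -0.0055]
orientation: [-3.104, -0.083, 0.001]
contact_force: [-6.0, -0.3, 3.8]
grip_width: 0.0565
```

```bash
python3 -c "
from h import *
cr()"
```

```text
end x 45.5 y 0.0 | tcp y 0.1 z -5.5 yawerr -0.0002 pitch 0.0005 | Fx -6.0 Fy -0.0 Fz 3.8 gw 0.0565 t 13.45
```

Call:
play_rows --pt "2 0 -0.2 0 0.001 0 200"

```text
clock: 13.55
tcp_pos: [0.57, 0.0143, -0.0055]
orientation: [-3.104, -0.083, 0.002]
contact_force: [-5.6, -0.1, 2.4]
grip_width: 0.0565
```

Call:
play_rows --pt "2 0 -0.2 0 0.001 0 200"

```text
clock: 13.65
tcp_pos: [0.5712, 0.0143, -0.0055]
orientation: [-3.104, -0.083, 0.003]
contact_force: [-5.3, -0.8, 2.6]
grip_width: 0.0566
```

```bash
python3 -c "
from h import *
cr()"
```

```text
end x 47.9 y 0.1 | tcp y 0.1 z -5.5 yawerr -0.0000 pitch -0.0010 | Fx -5.4 Fy -0.5 Fz 2.6 gw 0.0566 t 13.65
```

Call:
play_rows --pt "2 0 -0.2 0 0.002 0 200"

```text
clock: 13.75
tcp_pos: [0.5725, 0.0144, -0.0055]
orientation: [-3.104, -0.083, 0.003]
contact_force: [-8.2, -0.5, 3.9]
grip_width: 0.0567
```

Call:
play_rows --pt "2 0 -0.2 0 0.002 0 200"

```text
clock: 13.85
tcp_pos: [0.5728, 0.0144, -0.0055]
orientation: [-3.103, -0.083, 0.005]
contact_force: [-9.3, -0.3, 7.0]
grip_width: 0.0568
```

```bash
python3 -c "
from h import *
cr()"
```

```text
end x 49.5 y 0.1 | tcp y 0.1 z -5.5 yawerr 0.0002 pitch -0.0021 | Fx -9.3 Fy 0.2 Fz 7.0 gw 0.0568 t 13.85
```

Call:
play_rows --pt "2.5 0 -0.4 0 0.003 0 200"

```text
clock: 13.95
tcp_pos: [0.5733, 0.0145, -0.0054]
orientation: [-3.103, -0.084, 0.006]
contact_force: [-9.6, -0.4, 5.0]
grip_width: 0.0566
```

Call:
play_rows --pt "2.5 0 -0.4 0 0.003 0 200"

```text
clock: 14.05
tcp_pos: [0.5735, 0.0144, -0.0054]
orientation: [-3.102, -0.084, 0.009]
contact_force: [-10.5, -0.2, 7.3]
grip_width: 0.0566
```

```bash
python3 -c "
from h import *
cr()"
```

```text
end x 50.1 y 0.1 | tcp y 0.1 z -5.4 yawerr 0.0005 pitch -0.0045 | Fx -10.5 Fy 0.3 Fz 7.3 gw 0.0566 t 14.05
```

Call:
play_rows --pt "4 0 -0.5 0 0.006 0 200"

```text
clock: 14.15
tcp_pos: [0.5745, 0.0145, -0.0054]
orientation: [-3.101, -0.084, 0.008]
contact_force: [-12.8, -0.5, 8.8]
grip_width: 0.057
```

Call:
play_rows --pt "4 0 -0.5 0 0.005 0 200"

```text
clock: 14.25
tcp_pos: [0.5751, 0.0146, -0.0054]
orientation: [-3.1, -0.084, 0.01]
contact_force: [-14.4, -0.9, 11.2]
grip_width: 0.0568
```

```bash
python3 -c "
from h import *
cr()"
```

```text
end x 51.8 y 0.2 | tcp y 0.1 z -5.4 yawerr 0.0008 pitch -0.0053 | Fx -14.4 Fy -0.2 Fz 11.2 gw 0.0568 t 14.25
```

Call:
play_rows --pt "4 0 -0.8 0 0.006 0 200"

```text
clock: 14.35
tcp_pos: [0.5755, 0.0146, -0.0054]
orientation: [-3.099, -0.084, 0.011]
contact_force: [-12.1, 0.4, 5.5]
grip_width: 0.0572
```

Call:
play_rows --pt "4 0 -0.8 0 0.005 0 200"

```text
clock: 14.45
tcp_pos: [0.5758, 0.0147, -0.0054]
orientation: [-3.098, -0.084, 0.014]
contact_force: [-13.4, -0.8, 6.9]
grip_width: 0.057
```

```bash
python3 -c "
from h import *
cr()"
```

```text
end x 52.4 y 0.2 | tcp y 0.1 z -5.4 yawerr 0.0010 pitch -0.0079 | Fx -13.4 Fy -0.1 Fz 6.9 gw 0.0570 t 14.45
```

Call:
play_rows --pt "5 0 -0.8 0 0.008 0 200" --pt "4 0 -0.6 0 0.005 0 200"

```text
clock: 14.65
tcp_pos: [0.5766, 0.0148, -0.0053]
orientation: [-3.095, -0.084, 0.017]
contact_force: [-15.3, -0.1, 11.8]
grip_width: 0.0566
```

```bash
python3 -c "
from h import *
cr()
f=snap('wrist','w12');cr()
o=r.get_obs();R=Ro.from_rotvec(o['orientation']).as_matrix()
P=cloud(f);L=(P-o['tcp_pos'])@R*1000
for u in (210,230,330,350): print(u,[(v,*L[v,u].round(1)[[0,2]]) for v in range(60,104,4)])
f=snap('scene','s12');cr()
c=f['color'][160:340,170:350]; cv2.imwrite('pics/s12c.png',cv2.convertScaleAbs(cv2.resize(c,None,fx=3.3,fy=3.3,interpolation=cv2.INTER_CUBIC),alpha=1.6))
"
```

```text
end x 53.3 y 0.4 | tcp y 0.3 z -5.3 yawerr 0.0011 pitch -0.0099 | Fx -15.2 Fy 0.7 Fz 11.8 gw 0.0566 t 14.65
end x 53.3 y 0.3 | tcp y 0.2 z -5.3 yawerr 0.0011 pitch -0.0101 | Fx -14.7 Fy -0.0 Fz 10.5 gw 0.0565 t 14.70
210 [(60, np.float64(90.5), np.float64(-45.0)), (64, np.float64(89.4), np.float64(-44.4)), (68, np.float64(88.2), np.float64(-45.3)), (72, np.float64(87.0), np.float64(-43.3)), (76, np.float64(85.8), np.float64(-44.5)), (80, np.float64(84.6), np.float64(-43.7)), (84, np.float64(83.3), np.float64(-50.1)), (88, np.float64(82.1), np.float64(-51.0)), (92, np.float64(81.0), np.float64(-51.9)), (96, np.float64(79.8), np.float64(-51.3)), (100, np.float64(78.6), np.float64(-51.6))]
230 [(60, np.float64(90.6), np.float64(-44.2)), (64, np.float64(89.5), np.float64(-43.2)), (68, np.float64(88.2), np.float64(-44.3)), (72, np.float64(87.1), np.float64(-43.0)), (76, np.float64(85.8), np.float64(-44.3)), (80, np.float64(84.6), np.float64(-43.1)), (84, np.float64(83.3), np.float64(-47.1)), (88, np.float64(82.1), np.float64(-50.1)), (92, np.float64(81.0), np.float64(-51.5)), (96, np.floa
[... 440 characters left out ...]
81.0), np.float64(-51.4)), (96, np.float64(79.8), np.float64(-50.9)), (100, np.float64(78.6), np.float64(-51.6))]
350 [(60, np.float64(90.5), np.float64(-46.0)), (64, np.float64(89.3), np.float64(-46.9)), (68, np.float64(88.1), np.float64(-45.8)), (72, np.float64(86.9), np.float64(-46.9)), (76, np.float64(85.7), np.float64(-46.8)), (80, np.float64(84.6), np.float64(-45.3)), (84, np.float64(83.3), np.float64(-48.9)), (88, np.float64(82.1), np.float64(-49.1)), (92, np.float64(81.0), np.float64(-51.0)), (96, np.float64(79.8), np.float64(-51.0)), (100, np.float64(78.6), np.float64(-50.9))]
end x 53.3 y 0.4 | tcp y 0.3 z -5.3 yawerr 0.0011 pitch -0.0099 | Fx -15.0 Fy 1.4 Fz 10.0 gw 0.0568 t 14.75
```

View pics/w12.png

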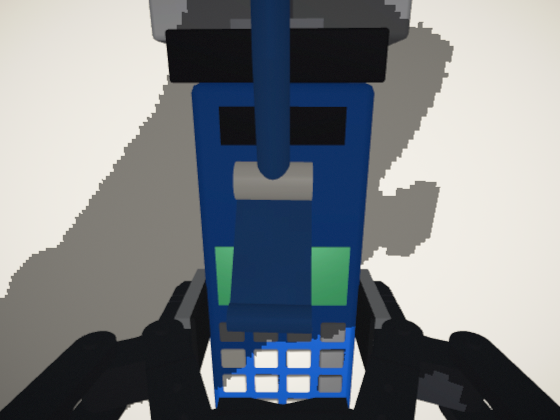

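View pics/s12c.png

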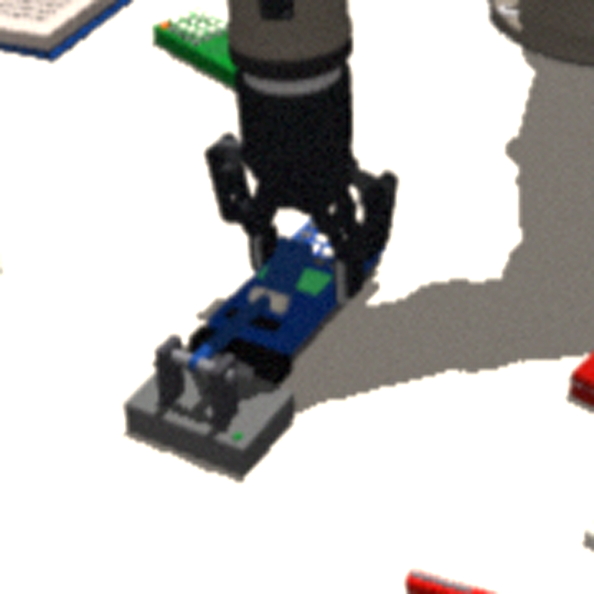

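The calculator is butted squarely against the block: the gap is closed and the force has climbed and holds steady. I'll hold a moment longer, then open.

Call:
play_rows --pt "3.5 0 -0.5 0 0.006 0 200" --pt "3 0 -0.5 0 0.004 0 200"

```text
clock: 14.95
tcp_pos: [0.5765, 0.0149, -0.0053]
orientation: [-3.093, -0.084, 0.02]
contact_force: [-12.3, 0.8, 7.1]
grip_width: 0.0568
```

```bash
python3 -c "
from h import *
cr()"
```

```text
end x 53.2 y 0.4 | tcp y 0.3 z -5.3 yawerr 0.0014 pitch -0.0118 | Fx -12.2 Fy 1.4 Fz 7.1 gw 0.0568 t 14.95
```

Call:
play_rows --pt "1 0 0 0 0 0 70" --pt "0 0 0 0 0 0 45" --pt "0 0 0 0 0 0 30" --pt "0 0 0 0 0 0 30"

```text
clock: 15.35
tcp_pos: [0.5832, 0.0156, -0.004]
orientation: [-3.093, -0.086, 0.005]
contact_force: [-1.4, 0.0, 0.3]
grip_width: 0.0756
```

```bash
python3 -c "
from h import *
cr()
f=snap('wrist','w13')"
```

```text
end x 59.9 y 0.8 | tcp y 0.7 z -4.0 yawerr 0.0018 pitch -0.0021 | Fx -1.4 Fy 0.1 Fz 0.3 gw 0.0756 t 15.35
```

View pics/w13.png

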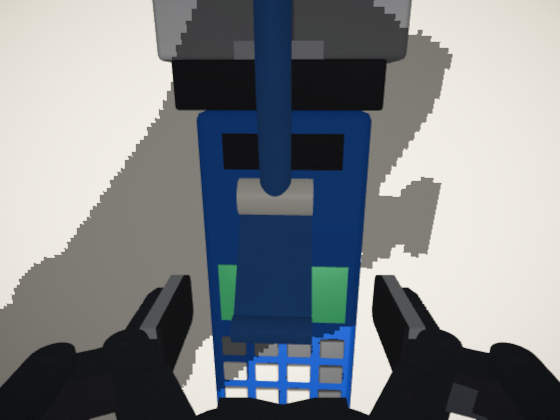

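Released, and still against the block. I'll lift away straight up, then measure the final pose and the block compression.

Call:
play_rows --pt "0 0 -10 0 0.002 0 0" --pt "0 0 -20 0 0 0 0" --pt "0 0 -25 0 0 0 0" --pt "0 0 -25 0 0 0 0" --pt "0 0 -20 0 0 0 0"

```text
clock: 15.9
tcp_pos: [0.5828, 0.0106, 0.0993]
orientation: [-3.094, -0.085, 0.006]
contact_force: [0.6, 0.2, -0.7]
grip_width: 0.0854
```

```bash
python3 -c "
from h import *
cr()
f=snap('wrist','w14');P=cloud(f)
a=.0535;ex=np.array([np.cos(a),np.sin(a)]);ey=np.array([-ex[1],ex[0]]);O=np.array([.6077,.0527*.6077-.0158])
X=(P[...,:2]-O)@ex*1000;Y=(P[...,:2]-O)@ey*1000;Z=P[...,2]*1000
m=(Z>41)&(Z<48)&(np.abs(Y)<34)&(X>-110)&(X<58)
print('calc rect (cradle mm)',cv2.minAreaRect(np.c_[X[m],Y[m]].astype(np.float32)),'xmax',np.percentile(X[m],99.8))
A=np.c_[X[m],Y[m],np.ones(m.sum())];print('plane',np.linalg.lstsq(A,Z[m],rcond=None)[0])
for s in (-24,-20,20,24):
  b=(Z>35)&(Z<40.5)&(np.abs(Y-s)<2)&(X>40)&(X<75); print('block',s,np.percentile(X[b],[1,5,99]))
b=(Z<27)&(Z>21)&(np.abs(Y)<25)&(X<-95); 
cv2.imwrite('pics/t14.png',grab_frame('top')['color'])
"
```

```text
end x 59.2 y -4.2 | tcp y -4.3 z 99.3 yawerr 0.0013 pitch -0.0025 | Fx 0.6 Fy 0.2 Fz -0.7 gw 0.0854 t 15.90
calc rect (cradle mm) ((-21.020751953125, -1.9761314392089844), (156.0263214111328, 58.05017852783203), 0.11137519776821136) xmax 50.2700789657185
plane [-5.47160742e-03  3.28351489e-04  4.45311643e+01]
block -24 [50.75364151 51.34535353 66.5120711 ]
block -20 [50.74959263 51.34112665 66.49359478]
block 20 [50.64432377 51.22171611 65.97340049]
block 24 [50.6336205  51.24017705 65.98835192]
```

View pics/w14.png

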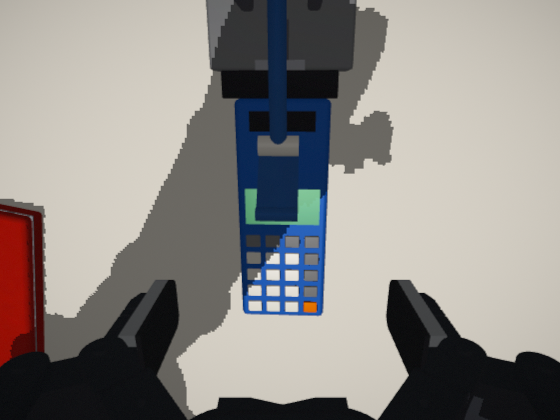

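View pics/t14.png

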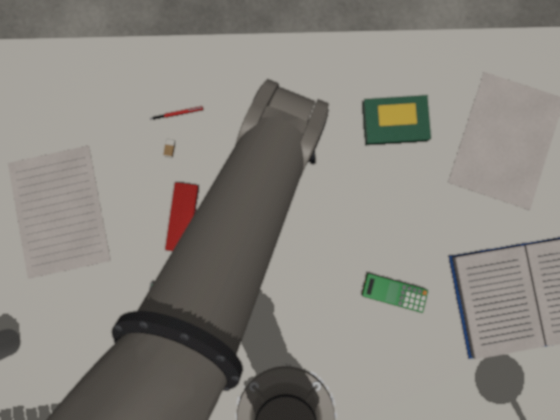

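```bash
python3 -c "
from h import *
print(r.hand_in()); cr()"
```

```text
the job is handed in; nothing more can be done
None
the job is handed in; nothing more can be done
```

The blue calculator is on the larger cradle, pushed in under the lifted hold-down arm, resting against the contact block and released. I handed the job in at about 16 s. The hand-in gives no verdict.

**What I did:** I gripped the calculator about 9 mm keys-side of its middle and laid it on the rail. I pushed it in beneath the arm and pressed the block until its face had moved about 4.8 mm. I then opened the gripper and lifted straight up.

**Last checks (wrist depth image and state):**
- **Position:** the contact end is at cradle x ≈ 50.5 mm, about 2 mm off the centre line.
- **Angle:** yaw error is about 0.002 rad and tilt about 0.006 rad.
- **Block:** its face touches the calculator and is still pushed in about 2 mm, which by its spring rate is about 3.5 N. At its peak I estimate the press at about 6 N for roughly half a second. I worked out both forces from compression and wrist force; neither was measured directly.
- **Arm:** the pad rests on the calculator, but I did not measure its force.
- **Bystanders:** tin, textbook, pen and eraser look unmoved in the top view. I judged this by eye.

**What failed or disagreed:**
- **Finger height:** the fingertips sit about 30 mm (shut) to 42 mm (open) higher than the reported TCP position. My first grasp therefore closed above the calculator without touching it, and I worked from camera-measured tip heights after that.
- **Force and pitch:** during insertion the tool pushed down on the rail with up to about 20 N for a moment, and pitched by up to 0.028 rad. I corrected both on the way in.

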